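# Raise the pop-up camera monopod in the teaching kitchen

### The arm

A 6-joint arm with a two-finger parallel gripper is mounted at the origin on the work surface. World frame = base frame: x ahead of the robot, y to its left, z up, the work surface at z = 0. Lengths are in m, angles in rad, forces in N, time in s.
With the tool pointing down it reaches from about 0.35 to 0.775 m from the base axis. Payload 5.5 kg.
Tool frame: the origin (TCP) lies midway between the tips of the shut fingers; the grasp point (between the pads) lies 19 mm behind it; y points along the fingers, z is the direction in which the jaws open and shut, and the axes are right-handed (so a half turn about y gives the same grasp; the last joint's range is limited). The gripper opens to 85 mm and grips with 20 to 120 N. Pads are 22 mm wide; open, the fingers measure 114 mm over their backs; the gripper's body (76 mm by 85 mm) begins 54 mm behind the grasp point. The pads swing forward as they close: fully open they stand 13 mm farther back than shut.
Start: joints at [-1.327, 0.313, 0.046, 1.304, 0, 1.431], TCP at [0.215, -0.533, 0.231] pointing down, gripper open.
Joint ranges: [-2.76, 2.76], [-0.86, 1.69], [-1.03, 1.26], [-2.2, 2.34], [-1.47, 1.5], [-3.14, 3.14]. Speed limits (rad/s): [2.57, 2.57, 3.14, 3.14, 3.14, 3.14].

### API

Orientations are given as a unit quaternion [w, x, y, z].
In Python, from workcell import bot gives the robot as it stands.
- The arm moves only by the tool play_rows, never from a script. Its argument "deltas" is a list that holds one entry, the list of rows, each a list of 7 numbers: the shift along the tool's x, y, z in mm, then the turn, a rotation vector about the tool's x, y, z in rad, then the opening, from 0 (shut) to 1 (fully open). In form: [[[x, y, z, ax, ay, az, hand], ...]]. A call has 1 to 10 rows; each row shifts and turns the commanded pose from where the row before left it, along the tool's axes as they then stand; what a row does not reach is not made up. A row lasts 1/10 s, in which the tool goes at most 50 mm and 8.59 degrees, less where a joint would pass 70% of its speed; a pose out of reach is approached as far as the arm can. A call is refused whole if a number of a shift passes 50 or a number of a turn 0.15, either way. A call with a gripper value outside its range is refused whole. The fingers move at their own pace and stop on an object; the grip force is fixed at half the most. Time passes only in rows, so rows that do not move let the fingers close. It gives the time, the measured TCP pose, the force and the opening at its end, in the units of the state.
- bot.state(): the state, without advancing time (a new reading comes with each control period).
- bot.snapshot(name): name is "scene" or "top" or "wrist"; returns the picture (400x640x3 uint8, blue, green, red); there is no depth.
- bot.camera_params(name): a dict with "fx", "fy", "cx", "cy" (pixels), "R" (3x3) and "t" (3): a world point X has camera coordinates R X + t; the wrist camera has in their place "hand_eye" (4x4, takes a point from camera to tool coordinates, whose origin is the TCP and whose axes are the tool frame's). Camera axes: x right, y down, z forward; pixel columns grow to the right and rows downward; lengths in m; the calibration is good to about 2 mm. A picture is of the moment at which its call begins: read the wrist's pose just before it. camera_params takes no time and is no camera call.
- bot.finish_job(): hands the job in, once; it reports no verdict.
The state is a dict: "t": time; "qpos": joint angles; "qd": joint speeds; "joint_torque": joint torques, N m; "eef_pos": TCP position; "orientation": TCP orientation; "force": force on the tool from outside, world axes, zero at the start; "moment": the same for the moment, N m; "width": finger opening in m.
Only numpy, scipy, OpenCV 4.12 (cv2) and the standard library are available. Lean on these libraries where they do the work, as an engineer would, in place of code of your own. Each camera call takes 0.05 s, during which the arm holds its last target.

### The job

The counter's pop-up camera monopod is stowed under a loose steel dust cap: lift the cap off by its black knob and stand it mouth down on the blue cutting board, setting it down rather than dropping it. Then press the green release button so that the camera springs up to its first stop, take the camera by its sides and pull it straight up as far as it goes, to its second stop, where the red band on the pole shows. It springs back if let go, so finish while still gripping the camera and holding it up there, and leave the other things on the counter where they are.

Things in the scene. Friction and masses are not known exactly. Their poses are not given: they have to be found in the camera images.
- station: Grey housing of the monopod, bolted to the worktop: 160 mm (its x) by 90 mm (y) by 40 mm high; origin at worktop level on the pole's axis, x pointing level from the pole towards the green button, z up. The housing reaches from x = -45 to +115 mm. Around the pole its top carries a round black collar, 86 mm across, whose flat top, 50 mm above the worktop, bears the cap.
- cap: Loose steel dust cap, a cup turned mouth down, 72 mm outside and 66 mm inside diameter, 50 mm high, with a black knob on top (24 mm diameter, its side from 54 to 74 mm above the rim, on a thinner neck); about 0.14 kg. Origin at the centre of the rim (its lower edge), z up through the knob. It starts standing on the collar, over the camera.
- cap_knob (a point): Middle of the cap's knob, 64 mm above the cap's rim.
- blue_board: Blue plastic cutting board, fixed, 160 mm (its x) by 180 mm (y) by 10 mm thick; origin at the centre of its underside, on the worktop, so that its top lies at z = 10 mm. Empty; it lies left or right of the station and changes places with a white board of the same size.
- release (a joint): Travel of the green release button in m: 0 when out, 0.006 when fully down. A spring resists with 1.5 N at first and about 5 N at the bottom, and brings it back up. From 0.004 on it frees the pole, which then stays free; 0.005 or more counts as pressed.
- button_top (a point): Centre of the top of the green button, 26 mm in diameter, pressed downwards; 88 mm from the pole's axis along the station's x, 54 mm above the worktop when out.
- mast (a joint): Height of the sliding pole in m: 0 stowed and latched; about 0.032 at the first stop, to which a spring drives it when the button is pressed (within about a second; the yellow band shows above the collar); 0.150 at the second stop, a hard end stop (the red band shows above the collar). It does not click in: from the first stop upwards it is pulled back with a force that grows by 0.8 N per cm, to about 9.5 N at the second stop.
- camera (a point): Centre of the black camera block on top of the pole: 34 mm (station's x) by 36 mm (station's y) by 36 mm high, with a round lens standing 5 mm out of its +x face and rubber grip patches on its two y faces, the sides to take it by. It turns with the station and does not turn on the pole. 70 mm above the worktop when stowed, under the cap; 102 mm at the first stop; 220 mm at the second. Below it is the pole, 28 mm in diameter.
- white_board: White cutting board, fixed, 160 mm (its x) by 180 mm (y) by 10 mm thick, with a grey slot mark; it carries the small bowl and is not for the cap; origin at the centre of its underside.
- small_bowl: small open steel bowl, 100 mm across, 45 mm high, standing on the white board; origin at the centre of its underside, z up. To be left alone.
- mixing_bowl: large open steel mixing bowl, 140 mm across, 60 mm high, on the far side; origin at the centre of its underside. To be left alone.
- spatula: spatula with wooden handle lying on the worktop, 260 mm long along its x; origin near its middle, on the underside. To be left alone.
- pencil: yellow hexagonal pencil lying on the worktop, 8 mm thick, 148 mm long along its x; origin at its middle. To be left alone.
- spice_jar: amber glass jar with red lid, 56 mm across, 90 mm high; origin at the centre of its underside. To be left alone.
- sauce_bottle: yellow bottle with red cap, 56 mm across, 120 mm high; origin at the centre of its underside. To be left alone.
Things that resemble listed ones, but are neither listed nor needed, are in the scene too. Leave any pink look-alike of the cap alone. Of the things shaped like the blue_board, the blue one is meant.

How it is judged:
On the way, in this order (a step that is already met when the one before it is completed fails the run):
1. the cap stands mouth down on the blue board, let go, while the pole is still stowed (x of cap in the frame of blue_board between -0.08 and 0.08 m and y of cap in the frame of blue_board between -0.09 and 0.09 m and z of cap in the frame of blue_board between 0.006 and 0.014 m and angle between cap's own z axis and vertical below 0.12 rad and linear speed of cap below 0.03 m/s and contact force between the fingers and cap below 0.1 N and value of joint mast below 0.008 m), for 0.2 s.
2. the green button is pressed (value of joint release above 0.005 m).
3. the camera is gripped and held at the second stop (value of joint mast above 0.142 m and contact force between the fingers and mast above 2 N), for 0.5 s.
At the end, for the whole second after the job is handed in: The pole is within 8 mm of its second stop (joint above 0.142 m), still, with the gripper's fingers gripping it (over 2 N), the arm being all that keeps it up; the cap stands mouth down (tilt under 0.12 rad) and still on the blue board, its centre over the board, let go (all of step 3 and x of cap in the frame of blue_board between -0.08 and 0.08 m and y of cap in the frame of blue_board between -0.09 and 0.09 m and z of cap in the frame of blue_board between 0.006 and 0.014 m and angle between cap's own z axis and vertical below 0.12 rad and linear speed of cap below 0.03 m/s and contact force between the fingers and cap below 0.1 N and velocity of joint mast between -0.02 and 0.02 m/s); the arm keeps its last pose, push and grip.
It fails at once if the cap is dropped (moves faster than 0.7 m/s, as after a fall of about 25 mm, while not held) (linear speed of cap above 0.7 m/s and contact force between the fingers and cap below 0.05 N).
It fails at once if another thing on the counter is moved by more than 30 mm (distance of any of small_bowl, mixing_bowl, spatula, pencil, spice_jar, sauce_bottle from where it was at the start of the episode above 0.03 m).
It also fails if it takes over 64 s, if anything falls off the work surface, if the arm or the gripper's body presses on something with over 40 N, if the wrist force passes 120 N, or if a joint passes its speed limit or range.

## Working session

There is one attempt and no reset: what is moved stays moved. The work goes in short steps, Python scripts to look and compute and a tool call to move; the robot and the scene stay as the last step left them, time stands still between calls to the robot, and variables do not carry over. Pictures are saved under pics/ and viewed, and the job is handed in when it is done.

Besides the shell and the picture viewer there is one more tool, called after "Call:" by a JSON object that holds its "fn" and its "kwargs", one argument or row to a line. play_rows: Moves the arm, as the interface text tells. Its arguments: {"type":"object","properties":{"deltas":{"type":"array"}},"required":["deltas"]}

```bash
mkdir -p pics
python3 - <<'E'
from workcell import bot
import cv2
s=bot.state();print(s)
for n in("scene","top","wrist"):
    cv2.imwrite(f"pics/{n}0.png",bot.snapshot(n)); print(n,bot.camera_params(n))
E
```

```text
{'t': 0.0, 'qpos': array([-1.32660490e+00,  3.13989492e-01,  4.49834952e-02,  1.30358488e+00,
        1.83430705e-05,  1.43119915e+00]), 'qd': array([-9.00692083e-04, -6.96784690e-04, -2.99229916e-06,  7.99726585e-04,
        1.39968777e-03,  9.28845291e-04]), 'joint_torque': array([ 8.10461061e-04, -4.80630970e+01,  2.98531741e+01,  1.95299461e-02,
       -4.31033342e-07,  1.18394271e-05]), 'eef_pos': array([ 0.21517609, -0.53267989,  0.23041691]), 'orientation': array([ 0.13483178, -0.13488516,  0.6947613 , -0.69349342]), 'force': array([-0.37973129, -0.24523756, -0.47379348]), 'moment': array([-0.01053567,  0.01360333, -0.00541966]), 'width': 0.08537739146908432}
scene {'fx': 458.23617711905695, 'fy': 458.23617711905695, 'cx': 321.71272770257315, 'cy': 201.52747297711144, 'R': array([[ 0.05936063,  0.99822914,  0.00386095],
       [ 0.77352521, -0.04355291, -0.63226726],
       [-0.63097945,  0.04051833, -0.77474073]]), 't': array([-0.02383983, -0.28176163,  1.70760978])}
top {'fx': 461.5602911901265, 'fy': 461.5602911901265, 'cx': 323.2378793932081, 'cy': 197.85459664373155, 'R': array([[-0.02971383, -0.99950401, -0.01043205],
       [-0.99892619,  0.03006457, -0.0352504 ],
       [ 0.03554655,  0.00937343, -0.99932406]]), 't': array([0.00857343, 0.47135135, 1.63314575])}
wrist {'fx': 304.24596640565056, 'fy': 304.24596640565056, 'cx': 316.2951219353979, 'cy': 200.4781869235204, 'hand_eye': array([[ 4.86437042e-04,  9.49240674e-01,  3.14550324e-01,
        -8.10344696e-02],
       [-6.18837597e-04, -3.14550015e-01,  9.49240699e-01,
        -1.42468585e-01],
       [ 9.99999690e-01, -6.56401404e-04,  4.34417039e-04,
        -1.44349925e-04],
       [ 0.00000000e+00,  0.00000000e+00,  0.00000000e+00,
         1.00000000e+00]])}
```

View pics/scene0.png

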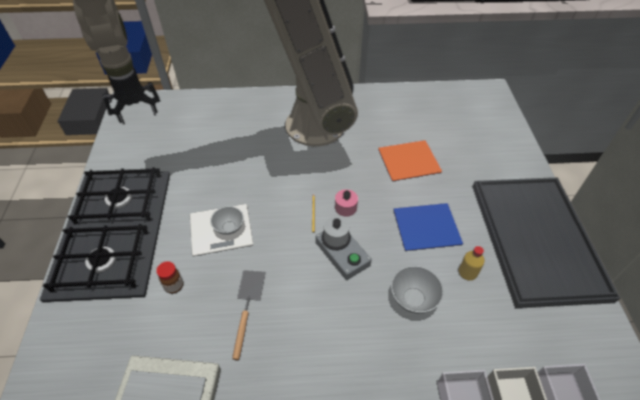

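View pics/top0.png

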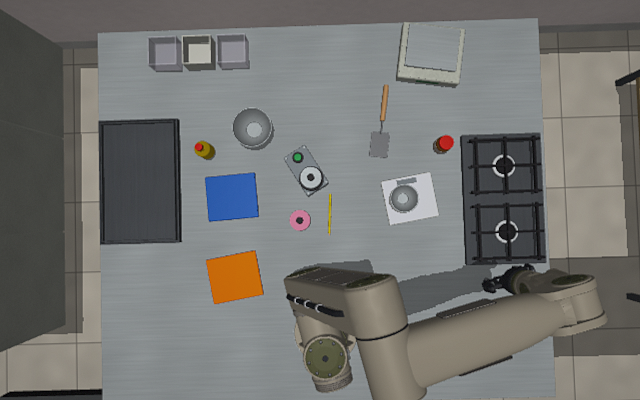

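```bash
python3 - <<'E'
import cv2
a=cv2.imread("pics/top0.png")
cv2.imwrite("pics/top0c.png",cv2.resize(a[60:260,220:460],None,fx=3.2,fy=3,interpolation=cv2.INTER_CUBIC)[:600,:800])
E
python3 - <<'E'
import cv2
a=cv2.imread("pics/top0.png")
cv2.imwrite("pics/top0d.png",cv2.resize(a[130:250,195:345],None,fx=5,fy=5,interpolation=cv2.INTER_CUBIC))
a=cv2.imread("pics/scene0.png")
cv2.imwrite("pics/scene0d.png",cv2.resize(a[170:290,310:470],None,fx=5,fy=5,interpolation=cv2.INTER_CUBIC))
E
```

```text
(no output)
```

View pics/top0d.png

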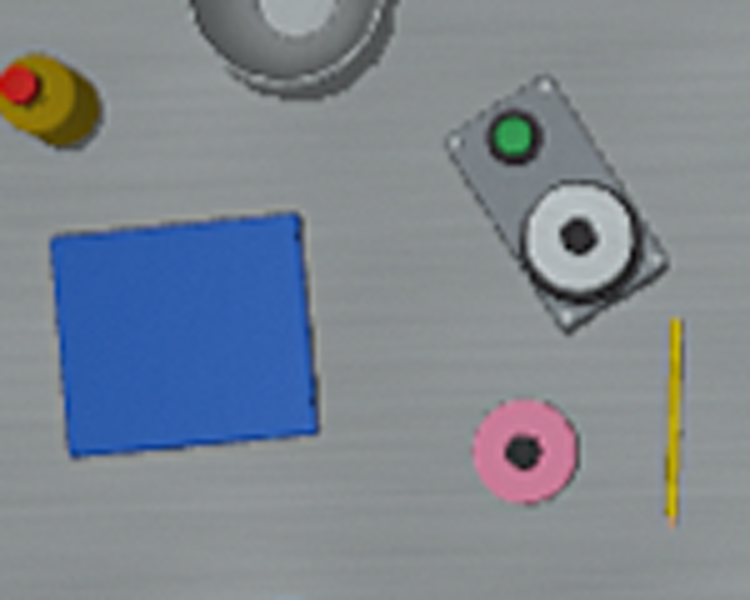

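View pics/scene0d.png

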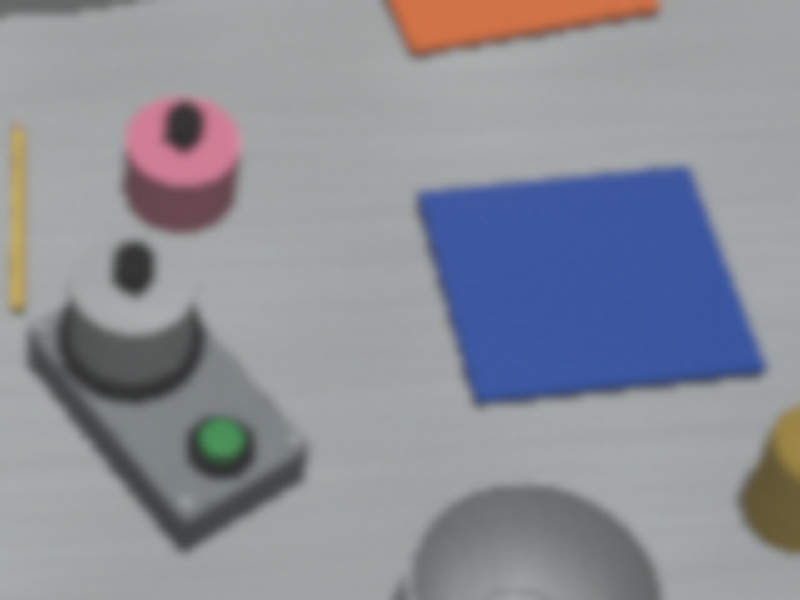

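The top crop shows the cap's knob at about (310.4, 177.0), the green button at (297.2, 156.8) and the blue board with corners near (205,177.4) and (258,216). In the scene crop the knob is at about (336.4, 223).

```bash
cat > h.py <<'E'
from workcell import bot
import numpy as np
from scipy.spatial.transform import Rotation as Rn
def ray(n,uv,z,pose=None):
    c=bot.camera_params(n)
    d=np.array([(uv[0]-c['cx'])/c['fx'],(uv[1]-c['cy'])/c['fy'],1])
    if n=='wrist':
        p,q=pose; H=c['hand_eye']; Rt=Rn.from_quat(np.r_[q[1:],q[0]]).as_matrix()
        o=p+Rt@H[:3,3]; w=Rt@H[:3,:3]@d
    else:
        o=-c['R'].T@c['t']; w=c['R'].T@d
    return o+w*(z-o[2])/w[2]
def tool():
    s=bot.state(); q=s['orientation']
    return s, Rn.from_quat(np.r_[q[1:],q[0]]).as_matrix()
def to_tool(target):
    s,R=tool(); return R.T@(np.array(target)-s['eef_pos'])*1000
E
python3 - <<'E'
from h import *
f=lambda x,y,o:(o[0]+(x+.5)/5-.5,o[1]+(y+.5)/5-.5)
t=(195,130);s=(310,170)
k=ray('top',f(579,237,t),.12);b=ray('top',f(513,136,t),.054)
print('knob',k,'btn',b,np.linalg.norm((b-k)[:2]),np.degrees(np.arctan2(*(b-k)[[1,0]])))
print('knob sc',ray('scene',f(134,267,s),.114),'btn',ray('scene',f(221,439,s),.054))
for c in[(51,239),(298,213),(318,432),(72,457)]: print('bd',ray('top',f(*c,t),.01))
for c in[(420,195),(690,168),(765,370),(480,402)]: print('bd sc',ray('scene',f(*c,s),.01))
print('pink',ray('top',f(524,452,t),.07), 'pencil', ray('top',f(677,320,t),.004),ray('top',f(672,522,t),.004))
for n,p,z in[('bottle',(203,147),.12),('mix',(253,128),.06),('orange',(235,277),.01)]: print(n,ray('top',p,z))
print(tool()[1])
E
```

```text
knob [0.53797095 0.03398304 0.12      ] btn [0.61499299 0.08013765 0.054     ] 0.08979221692216618 30.93168782595472
knob sc [0.53692881 0.03266974 0.114     ] btn [0.61466054 0.0769849  0.054     ]
bd [0.55704674 0.41470755 0.01      ]
bd [0.57022939 0.23779162 0.01      ]
bd [0.4138058  0.22737551 0.01      ]
bd [0.40124492 0.40294763 0.01      ]
bd sc [0.41408476 0.22674611 0.01      ]
bd sc [0.4019904  0.40243719 0.01      ]
bd sc [0.55755761 0.41101945 0.01      ]
bd sc [0.57035823 0.23742985 0.01      ]
pink [0.39593114 0.07761463 0.07      ] pencil [ 0.48600296 -0.03004113  0.004     ] [ 0.3423947  -0.02214078  0.004     ]
bottle [0.64919686 0.38938722 0.12      ]
mix [0.7192218  0.23030933 0.06      ]
orange [0.20062466 0.31489458 0.01      ]
[[-9.27256489e-01 -3.14379614e-04  3.74426636e-01]
 [-3.74426708e-01  1.34460933e-03 -9.27255538e-01]
 [-2.11947310e-04 -9.99999047e-01 -1.36450985e-03]]
```

Call:
{"fn": "play_rows", "kwargs": {
  "deltas": [
    [[-30,0,-24,0,0,0,1],[-36,0,-29,0,0,0,1],[-36,0,-29,0,0,0,1],[-36,0,-29,0,0,0,1],[-36,0,-29,0,0,0,1],[-36,0,-29,0,0,0,1],[-30,0,-24,0,0,0,1],[0,0,0,0,0,0,1]]
  ]
}}

```text
t: 0.95
eef_pos: [0.3667, -0.2604, 0.2313]
orientation: [0.137, -0.137, 0.694, -0.693]
force: [-0.0, -0.1, 0.0]
width: 0.0855
```

```bash
python3 -c "
from h import *
s,R=tool();print(s['t'],s['qpos'],s['eef_pos'],R.round(3),s['width'])"
```

```text
0.95 [-7.97009543e-01  7.17690379e-02 -2.53962956e-01  1.24604984e+00
  1.10055768e-03  1.95500017e+00] [ 0.36670223 -0.26037177  0.23130102] [[-0.925  0.     0.38 ]
 [-0.38   0.001 -0.925]
 [-0.001 -1.    -0.001]] 0.08551019829453853
```

```bash
python3 -c "
from h import *
print(to_tool([.537,.033,.2]))"
```

```text
[-268.93967898   31.75019673 -206.66749608]
```

Call:
{"fn": "play_rows", "kwargs": {
  "deltas": [
    [[-30,4,-23,0,0,0,1],[-36,4,-28,0,0,0,1],[-36,4,-28,0,0,0,1],[-36,4,-28,0,0,0,1],[-36,4,-28,0,0,0,1],[-36,4,-28,0,0,0,1],[-36,4,-27,0,0,0,1],[-23,3,-17,0,0,0,1],[0,0,0,0,-0.14,0,1],[0,0,0,0,0,0,1]]
  ]
}}

```text
t: 1.95
eef_pos: [0.5377, 0.0286, 0.1995]
orientation: [0.183, -0.184, 0.683, -0.683]
force: [0.1, -0.7, -1.0]
width: 0.0854
```

```bash
python3 -c "
from h import *
import cv2
s,R=tool();print(s['t'],s['qpos'],s['eef_pos'],R.round(3),s['width'])
cv2.imwrite('pics/w1.png',bot.snapshot('wrist'))"
```

```text
1.95 [-9.57301046e-02  2.54888855e-01 -1.11321750e-01  1.20576741e+00
 -4.24940359e-04  2.52012385e+00] [0.53766506 0.02861128 0.19952779] [[-0.865 -0.001  0.502]
 [-0.502 -0.    -0.865]
 [ 0.001 -1.    -0.   ]] 0.08544994085684492
```

View pics/w1.png

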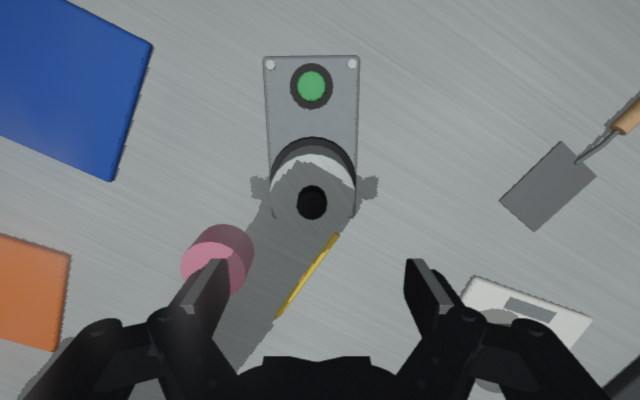

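The wrist view shows the knob's top at about (312, 202), the button at (312, 86) and the housing edges nearly upright in the picture.

Run:
```python
from h import *
import cv2
im=bot.snapshot('wrist'); s,R=tool();P=(s['eef_pos'],s['orientation'])
print(s['eef_pos'])
g=cv2.cvtColor(im,cv2.COLOR_BGR2HSV)
m=cv2.inRange(g,(45,100,50),(85,255,255));M=cv2.moments(m,True);u=(M['m10']/M['m00'],M['m01']/M['m00'])
k=cv2.inRange(im,(0,0,0),(28,28,28))[170:235,280:345];n,l,st,ce=cv2.connectedComponentsWithStats(k);print(st,ce)
b=ray('wrist',u,.054,P)
j=1+np.argmax(st[1:,4]);kk=ce[j]+[280,170]
kn=ray('wrist',kk,.12,P)
print(u,b,kk,kn,np.linalg.norm((b-kn)[:2]),np.degrees(np.arctan2(*(b-kn)[[1,0]])))
cv2.imwrite('pics/w2.png',cv2.resize(im[40:240,240:400],None,fx=3,fy=3,interpolation=cv2.INTER_CUBIC))
```

```text
[0.53733732 0.02770954 0.1999958 ]
[[   0    0   65   65 3467]
 [  17   15   29   34  758]] [[32.22209403 32.10989328]
 [30.98416887 31.49736148]]
(309.9320809248555, 85.19508670520231) [0.61534799 0.07884343 0.054     ] [310.98416887 201.49736148] [0.54087221 0.03447864 0.12      ] 0.08668838391894847 30.78201402488793
```

View pics/w2.png

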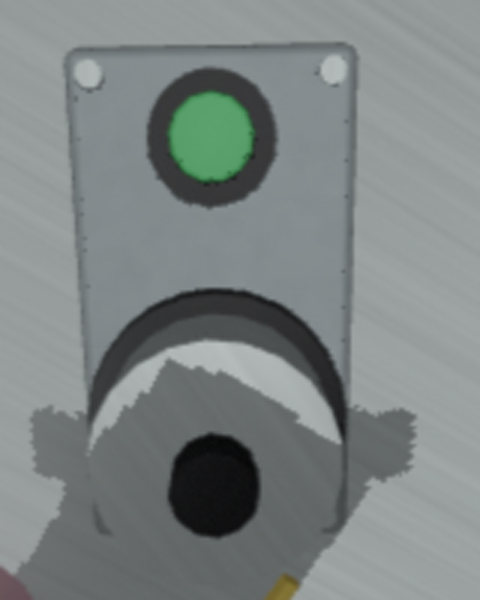

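```bash
python3 -c "
from h import *
print(to_tool([.5392,.034,.105]))"
```

```text
[-4.81113936 94.99276843 -4.52430267]
```

Call:
{"fn": "play_rows", "kwargs": {
  "deltas": [
    [[-4.8,0,-4.5,0,0,0,1],[0,25,0,0,0,0,1],[0,30,0,0,0,0,1],[0,20,0,0,0,0,1],[0,15,0,0,0,0,1],[0,5,0,0,0,0,1],[0,0,0,0,0,0,1],[0,0,0,0,0,0,1]]
  ]
}}

```text
t: 2.85
eef_pos: [0.54, 0.0343, 0.1062]
orientation: [-0.183, 0.182, -0.683, 0.683]
force: [-0.2, -0.6, -0.2]
width: 0.0852
```

```bash
python3 -c "
from h import *
import cv2
print(to_tool([.5392,.034,.105]), tool()[0]['force'])
cv2.imwrite('pics/w3.png',bot.snapshot('wrist'))"
```

```text
[ 0.84063188  1.16331343 -0.13174256] [-0.15150184 -0.58704765 -0.21400478]
```

View pics/w3.png

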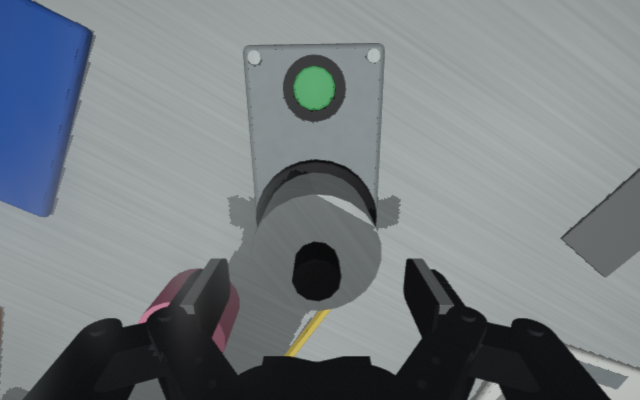

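The knob (317, 268) sits centred between the pads. Closing on it.

Call:
{"fn": "play_rows", "kwargs": {
  "deltas": [
    [[0,0,0,0,0,0,0.6],[0,0,0,0,0,0,0.4],[0,0,0,0,0,0,0],[0,0,0,0,0,0,0],[0,0,0,0,0,0,0],[0,0,0,0,0,0,0],[0,0,0,0,0,0,0],[0,0,0,0,0,0,0]]
  ]
}}

```text
t: 3.7
eef_pos: [0.5397, 0.0344, 0.1057]
orientation: [-0.183, 0.183, -0.683, 0.683]
force: [-0.5, -1.0, 3.7]
width: 0.0215
```

```bash
python3 -c "
from h import *
import cv2
print(to_tool([.5392,.034,.105]), tool()[0]['force'])
cv2.imwrite('pics/w4.png',bot.snapshot('wrist'))"
```

```text
[0.66158304 0.65063375 0.12253165] [-0.4917182  -1.00908808  3.66250813]
```

View pics/w4.png

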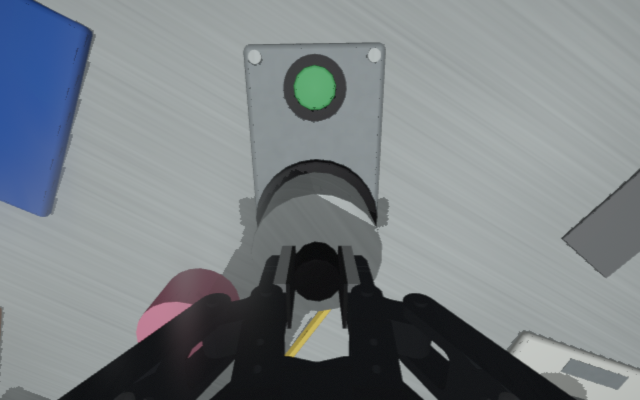

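Call:
{"fn": "play_rows", "kwargs": {
  "deltas": [
    [[0,-3,0,0,0,0,0],[0,-5,0,0,0,0,0],[0,-6,0,0,0,0,0],[0,-6,0,0,0,0,0],[0,0,0,0,0,0,0],[0,0,0,0,0,0,0]]
  ]
}}

```text
t: 4.35
eef_pos: [0.5396, 0.0346, 0.1255]
orientation: [-0.183, 0.183, -0.683, 0.683]
force: [-0.1, -0.1, -1.2]
width: 0.0219
```

```bash
python3 -c "
from h import *
import cv2
cv2.imwrite('pics/w5.png',bot.snapshot('wrist'))"
```

```text
(no output)
```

View pics/w5.png

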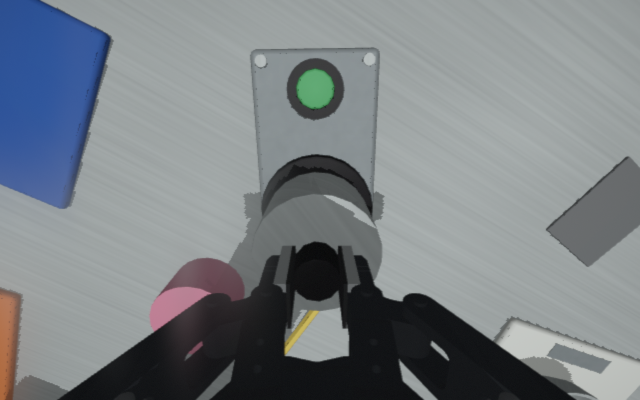

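Call:
{"fn": "play_rows", "kwargs": {
  "deltas": [
    [[0,-12,0,0,0,0,0],[0,-18,0,0,0,0,0],[0,-18,0,0,0,0,0],[0,-18,0,0,0,0,0],[0,-14,0,0,0,0,0],[0,-6,0,0,-0.1,0,0],[0,0,0,0,-0.14,0,0],[0,0,0,0,-0.14,0,0],[0,0,0,0,-0.1,0,0],[0,0,0,0,0,0,0]]
  ]
}}

```text
t: 5.4
eef_pos: [0.5394, 0.0346, 0.2119]
orientation: [-0.34, 0.34, -0.62, 0.62]
force: [-0.5, 0.1, -1.6]
width: 0.0214
```

```bash
python3 -c "
from h import *
import cv2
s=tool()[0];print(to_tool([.4856,.3207,.21]), s['qpos'],s['force'])
cv2.imwrite('pics/s6.png',bot.snapshot('scene'))"
```

```text
[-212.47314097    1.87569262 -199.01584074] [-8.44549235e-02  2.52415068e-01 -8.38632027e-02  1.23413423e+00
 -8.87758390e-05  2.05313214e+00] [-0.48816822  0.14572432 -1.5912902 ]
```

View pics/s6.png

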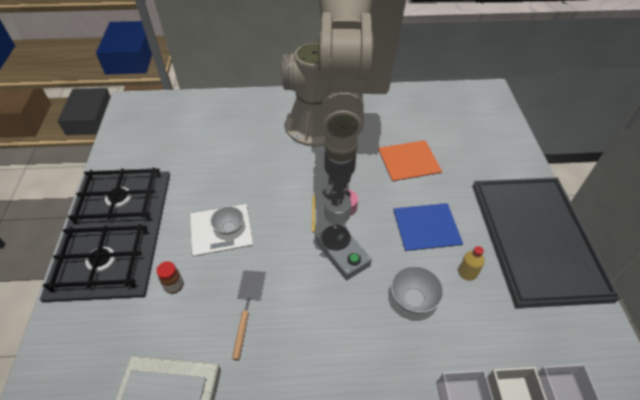

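The cap hangs in the gripper above the station. Carrying it over to the blue board.

Call:
{"fn": "play_rows", "kwargs": {
  "deltas": [
    [[-12,0,-11,0,0,0,0],[-24,0,-22,0,0,0,0],[-30,0,-28,0,0,0,0],[-30,0,-29,0,0,0,0],[-30,0,-29,0,0,0,0],[-30,0,-28,0,0,0,0],[-26,0,-24,0,0,0,0],[-18,0,-17,0,0,0,0],[-12,0,-11,0,0,0,0],[0,0,0,0,0,0,0]]
  ]
}}

```text
t: 6.45
eef_pos: [0.4845, 0.3225, 0.2111]
orientation: [0.341, -0.341, 0.62, -0.619]
force: [0.3, -0.1, -1.1]
width: 0.0217
```

```bash
python3 -c "
from h import *
import cv2
s=tool()[0];print(to_tool([.4856,.3207,.066]), s['qpos'],s['force'])
a=bot.snapshot('scene')[130:290,330:530]
cv2.imwrite('pics/s7.png',cv2.resize(a,None,fx=3.5,fy=3.5))"
```

```text
[  0.88749933 145.14606838   1.94043376] [4.49193541e-01 3.32915071e-01 2.43583244e-02 1.26236776e+00
 3.04401593e-04 2.58475779e+00] [ 0.34731804 -0.09272444 -1.11487012]
```

View pics/s7.png

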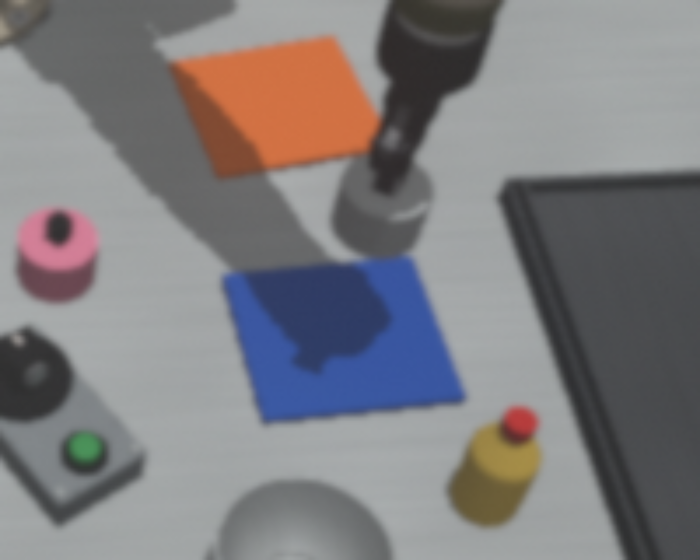

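Call:
{"fn": "play_rows", "kwargs": {
  "deltas": [
    [[0,10,0,0,0,0,0],[0,20,0,0,0,0,0],[0,25,0,0,0,0,0],[0,25,0,0,0,0,0],[0,22,0,0,0,0,0],[0,16,0,0,0,0,0],[0,10,0,0,0,0,0],[0,6,0,0,0,0,0],[0,3,0,0,0,0,0],[0,0,0,0,0,0,0]]
  ]
}}

```text
t: 7.5
eef_pos: [0.4857, 0.3201, 0.0745]
orientation: [-0.34, 0.34, -0.62, 0.62]
force: [-0.5, -0.3, -1.2]
width: 0.0215
```

Call:
{"fn": "play_rows", "kwargs": {
  "deltas": [
    [[0,2,0,0,0,0,0],[0,2,0,0,0,0,0],[0,1.5,0,0,0,0,0],[0,1,0,0,0,0,0],[0,0,0,0,0,0,0]]
  ]
}}

```text
t: 8.0
eef_pos: [0.4853, 0.3203, 0.0676]
orientation: [-0.34, 0.34, -0.62, 0.62]
force: [-0.6, 0.4, -2.0]
width: 0.0218
```

Call:
{"fn": "play_rows", "kwargs": {
  "deltas": [
    [[0,1,0,0,0,0,0],[0,0.5,0,0,0,0,0],[0,0,0,0,0,0,0]]
  ]
}}

```text
t: 8.3
eef_pos: [0.4854, 0.3203, 0.0662]
orientation: [-0.34, 0.34, -0.62, 0.62]
force: [0.6, -0.1, -1.2]
width: 0.0214
```

Call:
{"fn": "play_rows", "kwargs": {
  "deltas": [
    [[0,0.7,0,0,0,0,0],[0,0,0,0,0,0,0]]
  ]
}}

```text
t: 8.5
eef_pos: [0.4856, 0.3203, 0.0657]
orientation: [-0.34, 0.34, -0.62, 0.62]
force: [0.6, 0.6, 0.1]
width: 0.0218
```

Call:
{"fn": "play_rows", "kwargs": {
  "deltas": [
    [[0,0.5,0,0,0,0,0],[0,0,0,0,0,0,0]]
  ]
}}

```text
t: 8.7
eef_pos: [0.4857, 0.3203, 0.0657]
orientation: [-0.34, 0.34, -0.62, 0.62]
force: [-0.8, -1.8, 4.4]
width: 0.0218
```

Contact at about 4 N. Releasing.

Call:
{"fn": "play_rows", "kwargs": {
  "deltas": [
    [[0,0,0,0,0,0,0.35],[0,0,0,0,0,0,0.5],[0,0,0,0,0,0,0.8],[0,0,0,0,0,0,1],[0,0,0,0,0,0,1],[0,0,0,0,0,0,1],[0,0,0,0,0,0,1]]
  ]
}}

```text
t: 9.4
eef_pos: [0.4854, 0.3203, 0.065]
orientation: [-0.34, 0.34, -0.62, 0.62]
force: [0.3, -0.1, 1.0]
width: 0.0855
```

```bash
python3 -c "
from h import *
import cv2
cv2.imwrite('pics/w8.png',bot.snapshot('wrist'))"
```

```text
(no output)
```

View pics/w8.png

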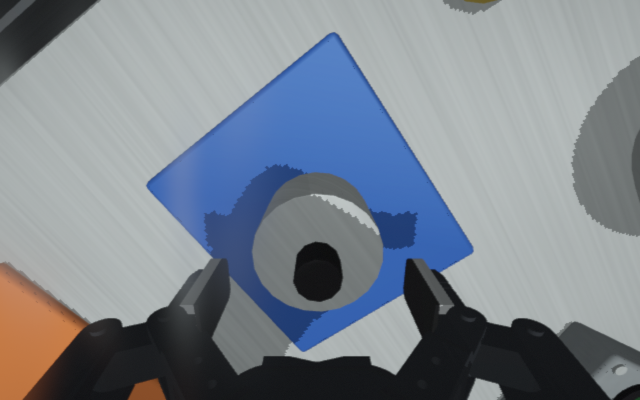

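Call:
{"fn": "play_rows", "kwargs": {
  "deltas": [
    [[0,-8,0,0,0,0,1],[0,-25,0,0,0,0,1],[0,-35,0,0,0,0,1],[0,-35,0,0,0,0,1],[0,-20,0,0,0,0,1],[0,-7,0,0,0,0,1],[0,0,0,0,0,0,0]]
  ]
}}

```text
t: 10.15
eef_pos: [0.486, 0.3206, 0.1963]
orientation: [-0.341, 0.339, -0.62, 0.62]
force: [0.2, 0.2, -0.1]
width: 0.0734
```

```bash
python3 -c "
from h import *
import cv2
s=tool()[0];print(to_tool([.615,.0788,.14]), s['qpos'],s['force'])
a=bot.snapshot('scene')[130:290,330:530]
cv2.imwrite('pics/s9.png',cv2.resize(a,None,fx=3.5,fy=3.5))"
```

```text
[134.76363623  56.33436286 238.58103529] [ 4.45289173e-01  3.36766689e-01 -6.82250473e-03  1.22478928e+00
 -9.56384069e-05  2.58309232e+00] [ 0.17352745  0.22072906 -0.11784719]
```

View pics/s9.png

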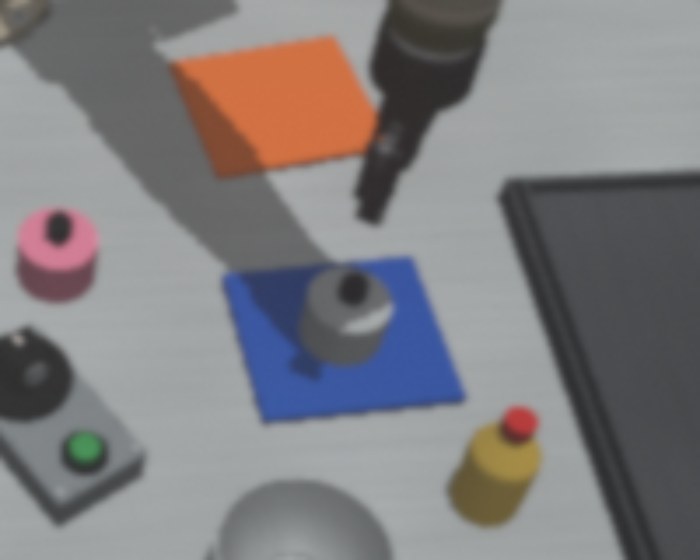

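The cap stands upright on the blue board. Now to the button with the fingers shut.

Call:
{"fn": "play_rows", "kwargs": {
  "deltas": [
    [[18,0,32,0,0,0,0],[20,0,36,0,0,0,0],[20,0,36,0,0,0,0],[22,8,38,0,0,0,0],[22,10,38,0,0,0,0],[20,12,34,0,0,0,0],[12.8,12,24.6,0,0,0,0],[0,0,0,0,0.14,0,0],[0,0,0,0,0.14,0,0],[0,0,0,0,0.14,0,0]]
  ]
}}

```text
t: 11.2
eef_pos: [0.613, 0.0778, 0.1503]
orientation: [0.2, -0.203, 0.678, -0.677]
force: [-0.2, 0.4, 0.0]
width: 0.0
```

Call:
{"fn": "play_rows", "kwargs": {
  "deltas": [
    [[0,0,0,0,0.05,0,0],[0,0,0,0,0,0,0]]
  ]
}}

```text
t: 11.4
eef_pos: [0.613, 0.0783, 0.1509]
orientation: [0.185, -0.188, 0.682, -0.682]
force: [-0.8, -1.2, -1.3]
width: -0.0003
```

```bash
python3 -c "
from h import *
import cv2
s,R=tool();print(to_tool([.615,.0788,.054]), s['qpos'],s['force'],s['width'],R.round(3))
cv2.imwrite('pics/w10.png',bot.snapshot('wrist'))"
```

```text
[-2.24653674 96.86960199  0.77235969] [-2.69721589e-03  4.31439175e-01  2.04986450e-02  1.16354721e+00
 -6.41887809e-05  2.60528285e+00] [-0.78426505 -1.17925163 -1.26343203] -0.00027391301263471373 [[-0.861 -0.004  0.509]
 [-0.509 -0.    -0.861]
 [ 0.003 -1.    -0.002]]
```

View pics/w10.png

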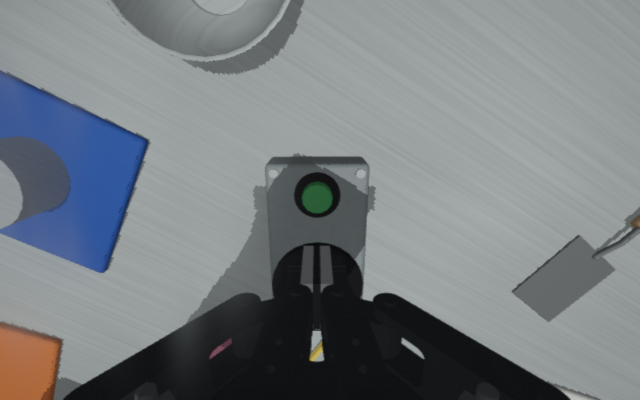

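```bash
python3 -c "
from h import *
s,R=tool();print(ray('wrist',(317,198),.054,(s['eef_pos'],s['orientation'])),s['eef_pos'], to_tool([.615,.0788,.054]))"
```

```text
[0.6164401 0.0797764 0.054    ] [0.61320554 0.07836543 0.15120195] [-2.03676751 97.19571226  0.68723047]
```

Call:
{"fn": "play_rows", "kwargs": {
  "deltas": [
    [[-2.5,0,0.7,0,0,0,0],[0,25,0,0,0,0,0],[0,25,0,0,0,0,0],[0,20,0,0,0,0,0],[0,12,0,0,0,0,0],[0,6,0,0,0,0,0],[0,0,0,0,0,0,0]]
  ]
}}

```text
t: 12.15
eef_pos: [0.6165, 0.0791, 0.0645]
orientation: [0.186, -0.187, 0.682, -0.682]
force: [-0.4, -0.3, -0.1]
width: 0.0001
```

Call:
{"fn": "play_rows", "kwargs": {
  "deltas": [
    [[0,4,0,0,0,0,0],[0,3,0,0,0,0,0],[0,3,0,0,0,0,0],[0,1,0,0,0,0,0],[0,0,0,0,0,0,0]]
  ]
}}

```text
t: 12.65
eef_pos: [0.6168, 0.0791, 0.0542]
orientation: [-0.187, 0.186, -0.682, 0.682]
force: [-0.3, 1.3, -0.2]
width: 0.0001
```

Call:
{"fn": "play_rows", "kwargs": {
  "deltas": [
    [[0,2,0,0,0,0,0],[0,2,0,0,0,0,0],[0,1,0,0,0,0,0],[0,0,0,0,0,0,0]]
  ]
}}

```text
t: 13.05
eef_pos: [0.617, 0.0791, 0.0492]
orientation: [-0.187, 0.186, -0.682, 0.682]
force: [-1.1, 0.0, 4.5]
width: 0.0001
```

Call:
{"fn": "play_rows", "kwargs": {
  "deltas": [
    [[0,1,0,0,0,0,0],[0,0.5,0,0,0,0,0],[0,0,0,0,0,0,0]]
  ]
}}

```text
t: 13.35
eef_pos: [0.617, 0.0791, 0.0481]
orientation: [-0.187, 0.186, -0.682, 0.682]
force: [-2.0, 0.3, 7.1]
width: 0.0002
```

Call:
{"fn": "play_rows", "kwargs": {
  "deltas": [
    [[0,0.8,0,0,0,0,0],[0,0,0,0,0,0,0],[0,0,0,0,0,0,0]]
  ]
}}

```text
t: 13.65
eef_pos: [0.617, 0.0791, 0.048]
orientation: [-0.187, 0.186, -0.682, 0.682]
force: [-3.0, -1.2, 10.9]
width: 0.0001
```

```bash
python3 -c "
from h import *
import cv2
a=bot.snapshot('scene')[150:310,270:470]
cv2.imwrite('pics/s11.png',cv2.resize(a,None,fx=3.5,fy=3.5))"
```

```text
(no output)
```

View pics/s11.png

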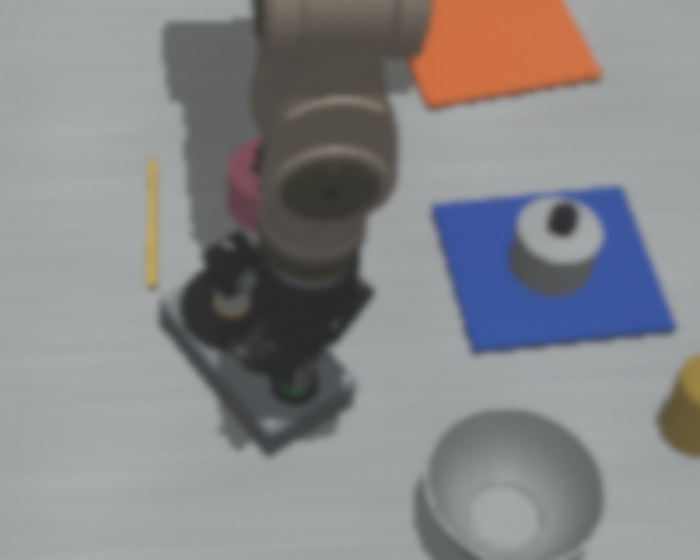

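The button is bottomed (11 N at z 0.048) and the pole has come up, showing the yellow band. Backing off upward, opening, and moving over the camera.

Call:
{"fn": "play_rows", "kwargs": {
  "deltas": [
    [[0,-6,0,0,0,0,0],[0,-20,0,0,0,0,0],[0,-35,0,0,0,0,0],[0,-40,0,0,0,0,0],[0,-40,0,0,0,0,1],[0,-30,0,0,0,0,1],[30,0,0,0,0,0,1],[34,0,0,0,0,0,1],[22,0,0,0,0,0,1],[0,0,0,0,0,0,1]]
  ]
}}

```text
t: 14.7
eef_pos: [0.5404, 0.0345, 0.2176]
orientation: [0.185, -0.187, 0.682, -0.682]
force: [0.7, 0.4, -0.4]
width: 0.0846
```

```bash
python3 -c "
from h import *
import cv2
a=bot.snapshot('wrist')
s,R=tool();print(to_tool([.5394,.034,.10]), s['eef_pos'],s['force'],s['width'],R.round(3))
cv2.imwrite('pics/w12.png',a)
cv2.imwrite('pics/w12c.png',cv2.resize(a[60:260,220:420],None,fx=3,fy=3,interpolation=cv2.INTER_CUBIC))"
```

```text
[  2.77215267 117.75484912  -0.51723357] [0.54206274 0.03495083 0.21775467] [1.44087752 0.6242099  1.26272315] 0.08534196267235589 [[-0.861 -0.     0.508]
 [-0.508  0.    -0.861]
 [ 0.    -1.    -0.   ]]
```

View pics/w12.png

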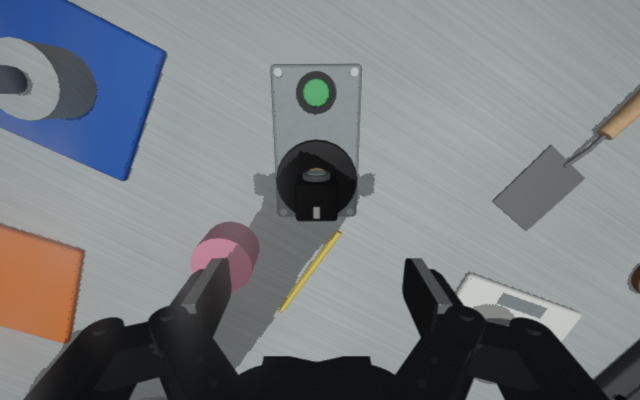

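View pics/w12c.png

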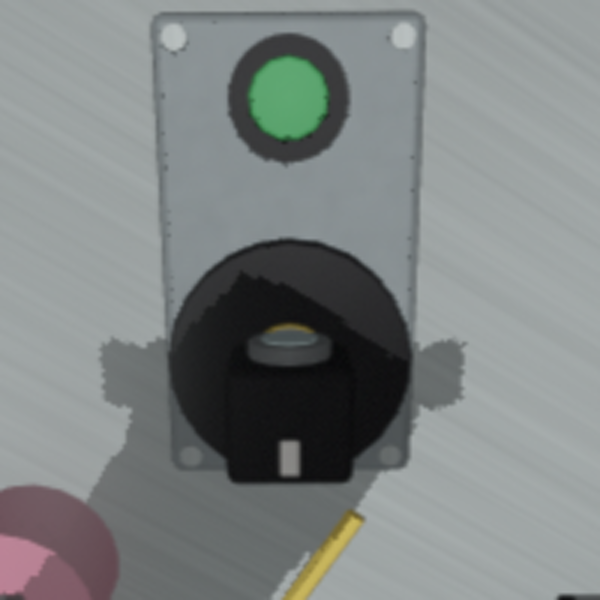

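```bash
python3 -c "
from h import *
s,R=tool();P=(s['eef_pos'],s['orientation'])
b=ray('wrist',(315.8,92.3),.054,P);e=ray('wrist',(316.8,220.5),.12,P)
u=(b-e)[:2];print(b,e,np.linalg.norm(u),np.degrees(np.arctan2(u[1],u[0])));d=u/np.linalg.norm(u)
c=b[:2]-.088*d;c2=e[:2]+.017*d;print(c,c2)
print(to_tool([*((c+c2)/2),.083]))"
```

```text
[0.61735982 0.07981025 0.054     ] [0.52804047 0.02621631 0.12      ] 0.10416457450453513 30.964855782734876
[0.54190131 0.03453318] [0.54261768 0.03496302]
[-7.18034974e-02  1.34754631e+02  2.92521297e-01]
```

The camera (316.8 px column) is centred between the fingers; two estimates of its axis agree within 1 mm of the TCP. Descending.

Call:
{"fn": "play_rows", "kwargs": {
  "deltas": [
    [[0,15,0,0,0,0,1],[0,25,0,0,0,0,1],[0,30,0,0,0,0,1],[0,30,0,0,0,0,1],[0,20,0,0,0,0,1],[0,10,0,0,0,0,1],[0,4.7,0,0,0,0,1],[0,0,0,0,0,0,1]]
  ]
}}

```text
t: 15.55
eef_pos: [0.5432, 0.0355, 0.0829]
orientation: [0.187, -0.187, 0.682, -0.682]
force: [-0.6, 0.1, 0.8]
width: 0.0851
```

```bash
python3 -c "
from h import *
import cv2
s,R=tool();print(to_tool([.5422,.0347,.083]), s['force'])
cv2.imwrite('pics/w13.png',bot.snapshot('wrist'))"
```

```text
[ 1.2741476  -0.10952632  0.21329686] [-0.62556903  0.06901317  0.76523004]
```

View pics/w13.png

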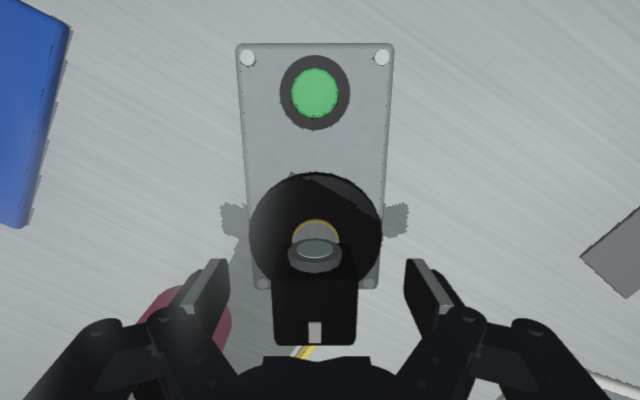

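Call:
{"fn": "play_rows", "kwargs": {
  "deltas": [
    [[1.2,0,0,0,0,0,0.7],[0,0,0,0,0,0,0.5],[0,0,0,0,0,0,0.4],[0,0,0,0,0,0,0],[0,0,0,0,0,0,0],[0,0,0,0,0,0,0],[0,0,0,0,0,0,0],[0,0,0,0,0,0,0]]
  ]
}}

```text
t: 16.4
eef_pos: [0.5416, 0.0354, 0.0831]
orientation: [0.187, -0.187, 0.682, -0.682]
force: [-0.2, 4.9, -0.5]
width: 0.0352
```

Call:
{"fn": "play_rows", "kwargs": {
  "deltas": [
    [[0,-3,0,0,0,0,0],[0,-6,0,0,0,0,0],[0,-8,0,0,0,0,0],[0,-8,0,0,0,0,0],[0,-5,0,0,0,0,0],[0,0,0,0,0,0,0],[0,0,0,0,0,0,0]]
  ]
}}

```text
t: 17.1
eef_pos: [0.5416, 0.0354, 0.1129]
orientation: [0.187, -0.187, 0.682, -0.682]
force: [0.0, 4.7, -2.5]
width: 0.0354
```

```bash
python3 -c "
from h import *
import cv2
s,R=tool();print(s['force'],s['moment'])
cv2.imwrite('pics/w14.png',bot.snapshot('wrist'))"
```

```text
[ 0.01847332  4.69763804 -2.5164749 ] [ 0.6024627  -0.27099022  0.01901332]
```

View pics/w14.png

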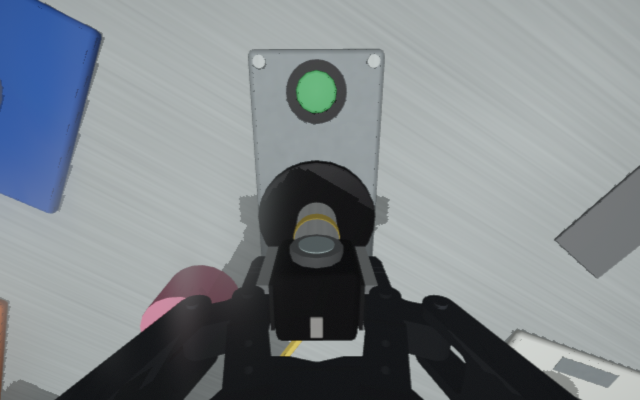

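The pole follows the gripper (yellow band now well above the collar, pull 2.5 N as expected at +30 mm). Pulling on.

Call:
{"fn": "play_rows", "kwargs": {
  "deltas": [
    [[0,-6,0,0,0,0,0],[0,-10,0,0,0,0,0],[0,-12,0,0,0,0,0],[0,-14,0,0,0,0,0],[0,-14,0,0,0,0,0],[0,-12,0,0,0,0,0],[0,-8,0,0,0,0,0],[0,-5,0,0,0,0,0],[0,0,0,0,0,0,0]]
  ]
}}

```text
t: 18.05
eef_pos: [0.5416, 0.0354, 0.1933]
orientation: [0.187, -0.187, 0.682, -0.682]
force: [2.1, 5.0, -9.2]
width: 0.0352
```

Call:
{"fn": "play_rows", "kwargs": {
  "deltas": [
    [[0,-2,0,0,0,0,0],[0,-2,0,0,0,0,0],[0,0,0,0,0,0,0]]
  ]
}}

```text
t: 18.35
eef_pos: [0.5415, 0.0354, 0.1967]
orientation: [0.186, -0.187, 0.683, -0.682]
force: [2.7, 5.0, -8.2]
width: 0.0352
```

Call:
{"fn": "play_rows", "kwargs": {
  "deltas": [
    [[0,-2,0,0,0,0,0],[0,-1,0,0,0,0,0],[0,0,0,0,0,0,0]]
  ]
}}

```text
t: 18.65
eef_pos: [0.5415, 0.0354, 0.1995]
orientation: [0.186, -0.187, 0.683, -0.681]
force: [2.7, 5.0, -9.8]
width: 0.0354
```

Call:
{"fn": "play_rows", "kwargs": {
  "deltas": [
    [[0,-1,0,0,0,0,0],[0,-1,0,0,0,0,0],[0,0,0,0,0,0,0]]
  ]
}}

```text
t: 18.95
eef_pos: [0.5415, 0.0354, 0.201]
orientation: [0.186, -0.187, 0.683, -0.681]
force: [2.7, 5.2, -10.9]
width: 0.035
```

Call:
{"fn": "play_rows", "kwargs": {
  "deltas": [
    [[0,-1,0,0,0,0,0],[0,0,0,0,0,0,0],[0,0,0,0,0,0,0]]
  ]
}}

```text
t: 19.25
eef_pos: [0.5415, 0.0354, 0.201]
orientation: [0.186, -0.188, 0.683, -0.681]
force: [5.3, 5.9, -16.4]
width: 0.0353
```

```bash
python3 -c "
from h import *
import cv2
s,R=tool();print(s['eef_pos'],s['force'],s['moment'])
cv2.imwrite('pics/w15.png',bot.snapshot('wrist'))
a=bot.snapshot('scene')[130:310,270:490]
cv2.imwrite('pics/s15.png',cv2.resize(a,None,fx=3.3,fy=3.3))"
```

```text
[0.54150322 0.0354002  0.20104214] [  5.34951377   5.85349771 -16.40947435] [ 0.41956826 -1.54828535  0.05601651]
```

View pics/w15.png

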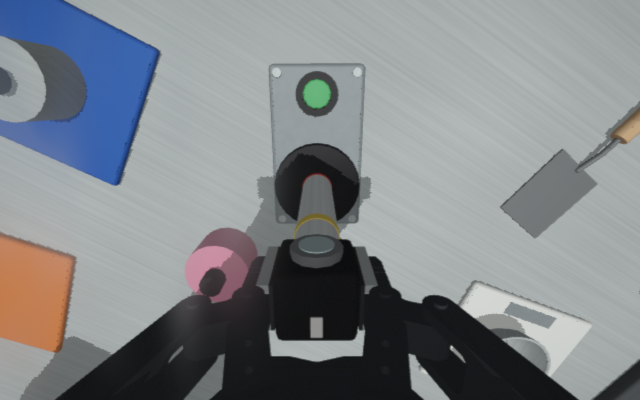

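View pics/s15.png

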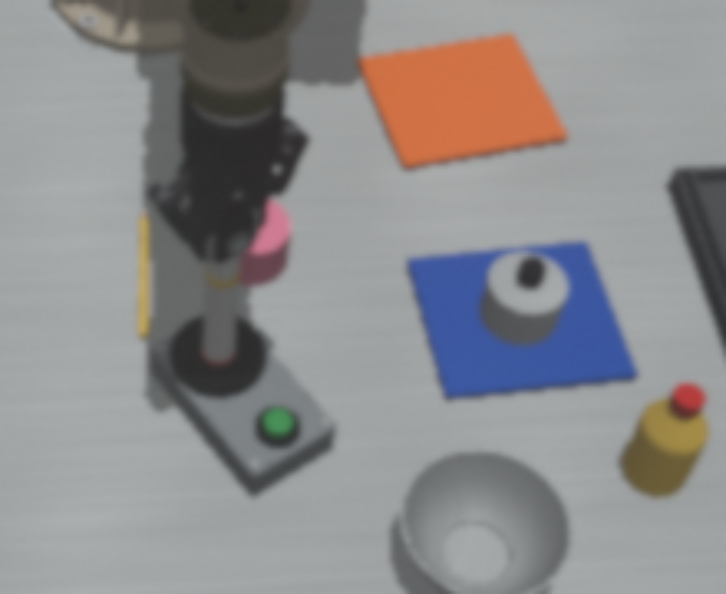

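The red band shows at the collar. With further command the TCP stays at 0.201 and the pull rises to 16 N, so this is the hard stop. Holding, then handing in.

Call:
{"fn": "play_rows", "kwargs": {
  "deltas": [
    [[0,0,0,0,0,0,0],[0,0,0,0,0,0,0],[0,0,0,0,0,0,0],[0,0,0,0,0,0,0],[0,0,0,0,0,0,0],[0,0,0,0,0,0,0],[0,0,0,0,0,0,0],[0,0,0,0,0,0,0]]
  ]
}}

```text
t: 20.15
eef_pos: [0.5415, 0.0354, 0.201]
orientation: [0.186, -0.188, 0.683, -0.681]
force: [4.4, 5.5, -16.6]
width: 0.0355
```

```bash
python3 -c "
from h import *
s=bot.state();print(s['eef_pos'],s['force'],s['width'],abs(s['qd']).max())
print(bot.finish_job())"
```

```text
[0.54149339 0.03537282 0.20103326] [  4.44771192   5.46953849 -16.63245737] 0.03554535825131285 0.001244447020125549
the job is handed in; nothing more can be done
None
```

I did every step in order and handed the job in at about 20 s, still gripping the camera at the second stop. `finish_job` gives no verdict, so I can't confirm the result was accepted.

- **Cap:** I lifted it off by its knob and lowered it onto the middle of the blue board until it touched at about 4 N, then let go. The last scene picture shows it upright on the board.
- **Button:** I pressed it to the bottom, at about 11 N. The pole sprang up and the yellow band showed.
- **Camera:** I took it by its two grip sides and pulled it up 118 mm to the hard stop. The last wrist and scene pictures show the red band at the collar.
- **Hold at the end:** The last reading shows the pull at about 16.6 N, the finger opening at 35.5 mm and the arm still. The tool stayed at z = 0.201 m when I commanded 1 mm more.
- **Other things on the counter:** None was touched as far as I could tell. I judged this from the pictures and did not measure their positions again.

No check failed. Early estimates of the pole's position differed by 3–5 mm between cameras. I settled it with a closer wrist picture before gripping the camera.

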